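# Snap the retaining cap onto the ribbon stand

## Robot

A 6-joint arm with a two-finger parallel gripper is mounted at the origin on a cart in front of the work surface, level with it; the furniture and walls round the work are solid. World frame = base frame: x ahead of the robot, y to its left, z up, the work surface at z = 0. Lengths are in m, angles in rad, forces in N, time in s.
With the tool pointing down it reaches from about 0.375 to 0.9 m from the base axis. Payload 3.1 kg.
Tool frame: the origin (TCP) lies between the finger pads; the fingertips stand 11 mm ahead of it and the grasp point (between the pads) lies 8 mm behind it; z points along the fingers, y is the line along which they close (so a half turn about z gives the same grasp; the last joint's range is limited). The gripper opens to 87 mm and grips with 3 to 60 N. Pads are 19 mm wide; open, the fingers measure 117 mm over their backs; the gripper's body (75 mm by 190 mm) begins 51 mm behind the grasp point.
Start: joints at [1.171, 0.527, 1.433, -0, 1.181, -0.178], TCP at [0.137, 0.61, 0.2] pointing down, gripper open.
Joint ranges: [-3.08, 3.08], [-0.75, 2.2], [0.22, 2.44], [-1.43, 4.57], [0, 2.65], [-2.85, 2.85]. Speed limits (rad/s): [2.79, 2.79, 3.14, 3.14, 3.14, 3.14].

## Interface

Orientations are given as a unit quaternion [x, y, z, w].
In Python, from rig import robot gives the robot as it stands.
- The arm moves only by the tool move_arm, never from a script. Its argument "moves" is text: rows parted by semicolons, each of 7 numbers parted by spaces: the shift along the tool's x, y, z in units of 100 mm (1.0 is 100 mm), then the turn, a rotation vector about the tool's x, y, z in units of 90 degrees (1.0 is 90 degrees), then the opening, from 0 (shut) to 1 (fully open). A call has 1 to 12 rows; each row is the pose to reach, as a shift and turn from the pose commanded when the call began, along the tool's axes at that moment; what a row does not reach only later rows make up. A row lasts 1/10 s, in which the tool goes at most 50 mm and 8.59 degrees, less where a joint would pass 70% of its speed; a pose out of reach is approached as far as the arm can. A call with a number of a shift or a turn outside -1 to 1 is refused whole. A call with a gripper value outside its range is refused whole. The fingers move at their own pace and stop on an object; "squeeze" is the grip in N (left out, the last holds). Time passes only in rows, so rows that repeat a pose let the fingers close. It gives the time, the measured TCP pose, the force, the opening and the grip force at its end, in the units of the state.
- robot.get_obs(): the state, without advancing time (a new reading comes with each control period).
- robot.camera(name): name is "scene" or "top" or "wrist"; returns a dict with "image" (384x512x3 uint8, red, green, blue), "intrinsics" (3x3 intrinsics, pixels), "dist_coeffs" ([k1, k2, p1, p2, k3] as OpenCV has them; the pictures are not rectified), "extrinsics" (4x4, takes a point from world to camera coordinates). Camera axes: x right, y up, looking along -z (the intrinsics and any distortion apply to the point x, -y, -z); pixel columns grow to the right and rows downward; lengths in m; the calibration is good to about 2 mm. A picture is of the moment at which its call begins. There is no depth.
- robot.hand_in(): hands the job in; it is judged then, once.
The state is a dict: "time": time; "q": joint angles; "joint_velocities": joint speeds; "joint_torque": joint torques, N m; "position": TCP position; "tool_rot": TCP orientation; "ft_force": force on the tool from outside, world axes, zero at the start; "moment": the same for the moment, N m; "grip_width": finger opening in m; "grip_force": force on a finger pad.
Only numpy, scipy, OpenCV 4.12 (cv2) and the standard library are available. Lean on these libraries where they do the work, as an engineer would, in place of code of your own. Each camera call takes 0.05 s, during which the arm holds its last target. There are 200 camera calls.

## Task

Get the ribbon stand ready for use: draw the black-knobbed steel pin straight up out of the stand's hollow stud, park it upright in the fork-shaped side notch of the stand with its collar resting on the fork, and let go of it. Then set the white snap cap over the stud and press it straight down past its click until it is fully home on the brass washer, and keep pressing it down firmly (more than 5 N): the program finishes while still pressing. Leave the two spools and the gift box beside the stand where they are.

Things in the scene. Friction and masses are not known exactly. Their poses are not given: they have to be found in the camera images.
- stand: ribbon stand, fixed: dark wooden base 90 (x) x 210 (y) x 14 mm, carrying a fixed red ribbon spool (66 mm across, top 40 mm above the worktop), through it the hollow steel stud, and a dark steel fork. Origin: centre of the base's underside. Its x axis points away from the robot at yaw 0; the stud's axis is 45 mm to -y and the notch 55 mm to +y of the origin
- stud_top (a point): centre of the stud's open top, 74 mm above the worktop. The stud is 22 mm in diameter with a rounded top edge, 28 mm high above the brass washer; its vertical bore is 10 mm wide. Four sprung steel balls stand out of its side, centred 7 mm above the washer, reaching 14 mm from the axis
- seat: brass washer at the foot of the stud, 48 mm across, fixed. Origin: centre of its underside; its top is 6 mm higher, 46 mm above the worktop. The cap first rests on the stud's balls with its underside about 10 mm above the washer; pushing it on takes about 6 to 11 N at the peak, then it snaps, the force drops, and its underside lands on the washer
- notch (a point): parking place: on the middle line of the fork's slot, level with the fork's top, 46 mm above the worktop. The fork is a 6 mm plate, 40 mm wide (y); its slot, 12.5 mm wide, runs along the stand's x axis and is open to -x; it ends 9 mm to +x of this point and its arms reach 21 mm to -x. Below, the space is free for 28 mm, so the pin's shank hangs clear
- pin: loose upright pin, 50 g: steel shank 7 mm in diameter, 26 mm long, below a steel collar 22 mm across, 4 mm thick; above it a black knob to grip, 14 mm in diameter, 28 mm high, with a yellow band at the top. Origin: centre of the collar's underside, z up. It starts in the stud's bore, collar on the stud's top, and must rise 26 mm to come free
- cap: loose white snap cap, 40 g, mouth down on the worktop, round about z. Origin: centre of its underside. Flange 44 mm in diameter, 13 mm high, with a brass band; above it a ribbed barrel 34 mm in diameter to grip, top 37 mm above the origin; the flange's 5 mm wide shoulder can take the push of fingertips. The mouth is 25 mm wide and passes the stud with 1.5 mm to spare all round
- teal_spool: loose bystander: low spool of teal ribbon, 66 mm across, 16 mm high, origin at the centre of its underside
- white_spool: loose bystander: spool of white ribbon, 66 mm across, 22 mm high, origin at the centre of its underside
- gift_box: loose bystander: small cardboard gift box 66 x 66 x 48 mm, origin at the centre of its underside

How it is judged:
On the way, in this order (a step that is already met when the one before it is completed fails the run):
1. the pin is parked upright in the notch, its collar on the fork, and let go (horizontal distance between pin and notch below 0.012 m and z of pin in the frame of notch between -0.002 and 0.002 m and angle between pin's own z axis and vertical below 0.15 rad and contact force between the fingers and pin below 0.1 N and linear speed of pin below 0.02 m/s), for 0.2 s.
2. the cap has snapped fully home on the washer (horizontal distance between cap and seat below 0.003 m and z of cap in the frame of seat below 0.008 m and angle between cap's own z axis and vertical below 0.1 rad), for 0.2 s.
At the end, for the whole second after the job is handed in: Cap home on the washer (underside within 2 mm, within 3 mm of the stud's axis, tilt < 0.1 rad), still pressed onto it by the gripper with more than 5 N; pin upright in the notch (within 12 mm of the notch point, collar within 2 mm of the fork's top, tilt < 0.15 rad) (all of step 2 and z of cap in the frame of seat above 0.003 m and contact force between cap and seat above 5 N and contact force between the fingers and cap above 3 N and horizontal distance between pin and notch below 0.012 m and z of pin in the frame of notch between -0.002 and 0.002 m and angle between pin's own z axis and vertical below 0.15 rad); the arm keeps its last pose, push and grip.
It fails at once if a bystander is shifted by more than 25 mm (distance of any of teal_spool, white_spool, gift_box from where it was at the start of the episode above 0.025 m).
It also fails if it takes over 58 s, if anything falls off the work surface, if the arm or the gripper's body presses on something with over 40 N, if the wrist force passes 120 N, or if a joint passes its speed limit or range.

## Working session

There is one attempt and no reset: what is moved stays moved. The work goes in short steps, Python scripts to look and compute and a tool call to move; the robot and the scene stay as the last step left them, time stands still between calls to the robot, and variables do not carry over. Pictures are saved under pics/ and viewed, at most 10 in all, crops included, and the job is handed in when it is done.

Besides the shell and the picture viewer there is one more tool, called after "Emit:" as name(argument=value, ...) on one line, values as JSON. move_arm: Moves the arm, as the interface text tells. Shifts and turns lie within -1 to 1; 1 stands for 100 mm of shift or 90 degrees of turn. Its arguments: {"type":"object","properties":{"moves":{"type":"string"},"squeeze":{"type":"number"}},"required":["moves"]}

```bash
mkdir -p pics; ls; cat > h.py <<'E'
import numpy as np, cv2
from rig import robot
from scipy.spatial.transform import Rotation as R
def snap(n,f=None):
    c=robot.camera(n)
    if f: cv2.imwrite('pics/'+f,c['image'][:,:,::-1])
    np.savez('pics/'+n+'.npz',**{k:np.array(v) for k,v in c.items()})
    return c
def load(n): return dict(np.load('pics/'+n+'.npz'))
def ray(c,uv):
    K=np.array(c['intrinsics'],float);p=cv2.undistortPoints(np.array([[uv]],float),K,np.array(c['dist_coeffs'],float))[0,0]
    E=np.array(c['extrinsics']);d=E[:3,:3].T@np.array([p[0],-p[1],-1]);o=-E[:3,:3].T@E[:3,3]
    return o,d
def onz(c,uv,z):
    o,d=ray(c,uv);return o+d*(z-o[2])/d[2]
def proj(c,P):
    E=np.array(c['extrinsics']);q=E[:3,:3]@np.array(P)+E[:3,3];q=q*[1,-1,-1]
    return cv2.projectPoints(q[None],np.zeros(3),np.zeros(3),np.array(c['intrinsics'],float),np.array(c['dist_coeffs'],float))[0].ravel()
E
python3 - <<'E'
from h import *
a=snap('top')['image'];b=snap('scene')['image'];
cv2.imwrite('pics/t.png',cv2.resize(a,(800,600))[:,:,::-1]);cv2.imwrite('pics/s.png',cv2.resize(b,(800,600))[:,:,::-1])
o=robot.get_obs();print(o['time'],o['position'],o['tool_rot'],o['ft_force'],o['grip_width'])
E
```

```text
pics
0.1 [0.136564   0.60918169 0.1988788 ] [ 1.10154559e-01  9.93913994e-01 -9.30742267e-04 -2.82263923e-04] [0.13249251 0.47099945 1.11521242] 0.08722722944944294
```

View pics/t.png

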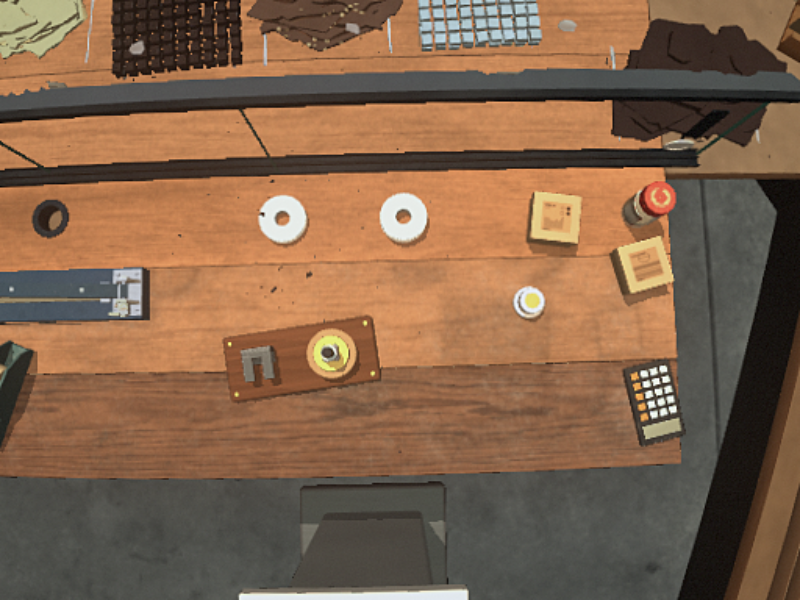

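View pics/s.png

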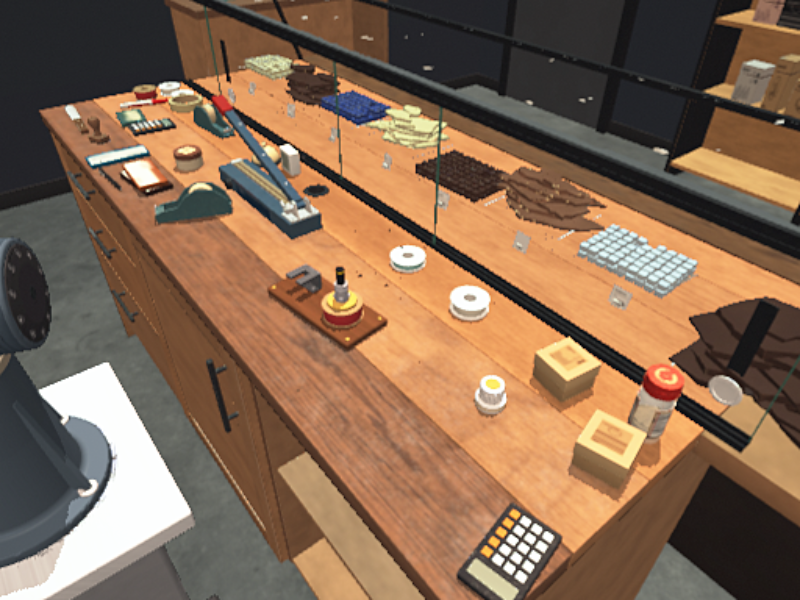

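The top view (800x600 scale) shows the stand with corners at about (223,338), (370,317), (380,378) and (233,401). The stud and washer are at (331,353), the fork at (259,364) opening downward (-x), and the cap at (530,302). The scene view confirms the upright pin at (341,285) and the cap at (491,393).

```bash
python3 - <<'E'
from h import *
c=load('top');s=load('scene');k=512/800
P=[onz(c,(u*k,v*k),.014)[:2] for u,v in [(223,338),(370,317),(380,378),(233,401)]]
P=np.array(P);ctr=P.mean(0);print(P.round(3),ctr.round(4),[np.linalg.norm(P[i]-P[i-1]).round(3) for i in range(4)])
yv=(P[0]+P[3]-P[1]-P[2]);yaw=np.arctan2(-yv[0],yv[1]);print('yaw',yaw)
Rm=np.array([[np.cos(yaw),-np.sin(yaw)],[np.sin(yaw),np.cos(yaw)]])
print('stud',ctr+Rm@[0,-.045],'notch',ctr+Rm@[0,.055])
def blob(c,lo,hi,box):
    h=cv2.cvtColor(c['image'],cv2.COLOR_RGB2HSV);x0,y0,x1,y1=[int(v*k) for v in box]
    m=np.zeros(h.shape[:2],np.uint8);m[y0:y1,x0:x1]=cv2.inRange(h,lo,hi)[y0:y1,x0:x1]
    cn=max(cv2.findContours(m,0,2)[0],key=cv2.contourArea);return cn
w=blob(c,(22,100,80),(35,255,255),(290,320,370,390));(e,r)=cv2.minEnclosingCircle(w);print('washer',e,r,onz(c,e,.046))
w=blob(c,(0,0,150),(180,60,255),(505,280,555,325));(e,r)=cv2.minEnclosingCircle(w);print('cap',e,r,onz(c,e,.01))
w=blob(c,(22,100,80),(35,255,255),(515,285,550,315));(e,r)=cv2.minEnclosingCircle(w);print('captop',e,r,onz(c,e,.037))
def tri(a,ua,b,ub):
    o1,d1=ray(a,ua);o2,d2=ray(b,ub);A=np.stack([d1,-d2],1);t=np.linalg.lstsq(A,o2-o1,rcond=None)[0];p,q=o1+t[0]*d1,o2+t[1]*d2;return (p+q)/2,np.linalg.norm(p-q)
print(onz(s,(341*k,269*k),.106),onz(s,(490*k,383*k),.037))
for n,(u,v) in dict(teal=(283,219),white=(404,218),box1=(555,218),box2=(643,265)).items(): print(n,onz(c,(u*k,v*k),.02))
for l in range(1):
    print('E',np.linalg.inv(c['extrinsics'])[:3,3])
E
```

```text
[[ 0.505  0.169]
 [ 0.529 -0.036]
 [ 0.445 -0.047]
 [ 0.418  0.156]] [0.4741 0.0605] [np.float64(0.088), np.float64(0.206), np.float64(0.085), np.float64(0.205)]
yaw 0.12405294416428295
stud [0.4796836  0.01581285] notch [0.4673101  0.11504438]
washer (211.33908081054688, 225.8563232421875) 11.457066535949707 [0.48028499 0.01728341 0.046     ]
cap (338.0794372558594, 192.75233459472656) 10.107579231262207 [ 0.54501665 -0.25669639  0.01      ]
captop (340.0, 192.0) 4.472236156463623 [ 0.54428767 -0.25599277  0.037     ]
[0.48126105 0.01279935 0.106     ] [ 0.54317069 -0.25384985  0.037     ]
teal [0.66876711 0.08243599 0.02      ]
white [ 0.66520979 -0.08659937  0.02      ]
box1 [ 0.6601075  -0.29851901  0.02      ]
box2 [ 0.59045407 -0.42108074  0.02      ]
E [ 0.46080341 -0.07042571  1.03756678]
```

Emit:
move_arm(moves="-0.31 -0.33 0 0 0 0 1; -0.62 -0.67 0 0 0 0 1; -0.93 -1 0 0 0 0 1")

```text
time: 0.4
position: [0.2057, 0.4903, 0.1992]
tool_rot: [0.109, 0.994, -0.001, -0.0]
ft_force: [0.2, 0.0, -0.0]
grip_width: 0.0872
grip_force: 0.0
```

Emit:
move_arm(moves="-0.31 -0.33 0 0 0 0 1; -0.62 -0.67 0 0 0 0 1; -0.93 -1 0 0 0 0 1")

```text
time: 0.7
position: [0.2748, 0.3721, 0.1995]
tool_rot: [0.11, 0.994, -0.0, -0.0]
ft_force: [1.0, 0.6, 0.4]
grip_width: 0.0866
grip_force: 0.0
```

Emit:
move_arm(moves="-0.31 -0.33 0 0 0 0 1; -0.62 -0.67 0 0 0 0 1; -0.93 -1 0 0 0 0 1")

```text
time: 1.0
position: [0.3437, 0.2543, 0.1997]
tool_rot: [0.11, 0.994, -0.0, -0.0]
ft_force: [0.8, -0.3, 0.1]
grip_width: 0.0871
grip_force: 0.0
```

Emit:
move_arm(moves="-0.31 -0.33 0 0 0 0 1; -0.62 -0.67 0 0 0 0 1; -0.93 -1 0 0 0 0 1; -0.93 -1 0 0 0 0 1")

```text
time: 1.4
position: [0.4161, 0.1339, 0.2]
tool_rot: [0.114, 0.994, -0.0, 0.002]
ft_force: [0.1, 0.4, 0.6]
grip_width: 0.0869
grip_force: 0.0
```

Emit:
move_arm(moves="-0.25 -0.3 0 0 0 -0.08 1; -0.49 -0.65 0 0 0 -0.16 1; -0.49 -0.65 0 0 0 -0.22 1; -0.49 -0.65 0 0 0 -0.22 1; -0.49 -0.65 0 0 0 -0.22 1")

```text
time: 1.9
position: [0.4448, 0.0647, 0.1994]
tool_rot: [-0.062, 0.998, 0.0, -0.001]
ft_force: [-0.4, 0.3, 1.4]
grip_width: 0.0872
grip_force: 0.0
```

```bash
python3 - <<'E'
from h import *
c=snap('wrist','w1.png');print(robot.get_obs()['position'],np.linalg.inv(c['extrinsics'])[:3,3])
cv2.imwrite('pics/w1b.png',cv2.resize(c['image'],(800,600))[:,:,::-1])
E
```

```text
[0.44485743 0.0648737  0.19952234] [0.36398948 0.05562894 0.38398318]
```

View pics/w1b.png

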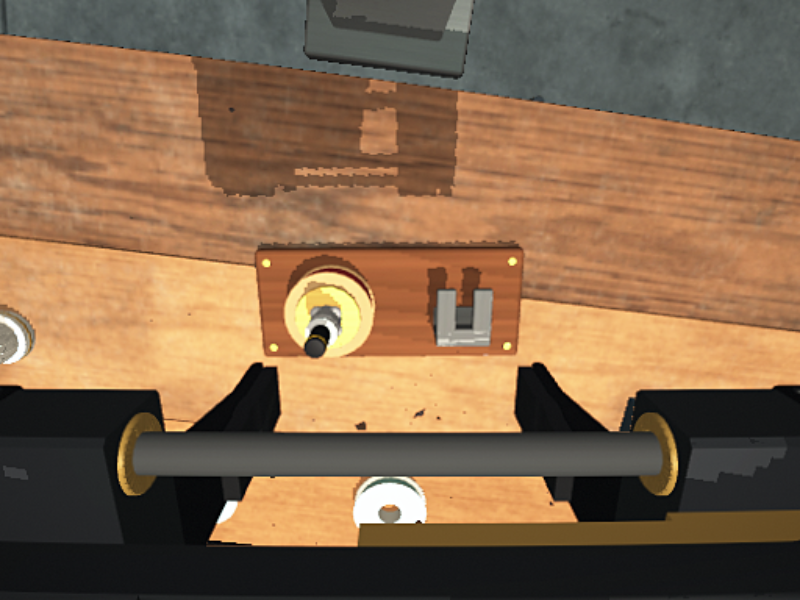

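The wrist view shows the base upright at (258-522, 245-355), screws at its corners, knob top at (315,350), and the fork top at (437-493, 290-345) with its slot open upward in the image.

```bash
python3 - <<'E'
from h import *
c=load('wrist');k=.64
im=c['image'];cr=cv2.resize(im[150:240,160:340],None,fx=4.4,fy=4.4,interpolation=cv2.INTER_CUBIC);cv2.imwrite('pics/w1c.png',cr[:,:,::-1])
S=np.array([onz(c,(u*k,v*k),.0145)[:2] for u,v in [(266,263),(513,261),(506,346),(274,348)]]);print(S.round(4),S.mean(0))
yv=S[1]+S[2]-S[0]-S[3];yaw=np.arctan2(-yv[0],yv[1]);ctr=S.mean(0);print(yaw)
M=np.array([[np.cos(yaw),-np.sin(yaw)],[np.sin(yaw),np.cos(yaw)]])
print('stud',ctr+M@[0,-.045],'notch',ctr+M@[0,.055])
print('knob',onz(c,(315*k,350*k),.106))
E
```

```text
[[ 0.4529 -0.0351]
 [ 0.428   0.1538]
 [ 0.4977  0.1616]
 [ 0.5226 -0.0255]] [0.4753157  0.06369876]
0.13172876441630027
stud [0.48122636 0.01908863] notch [0.46809155 0.11822226]
knob [0.48155248 0.01967318 0.106     ]
```

View pics/w1c.png

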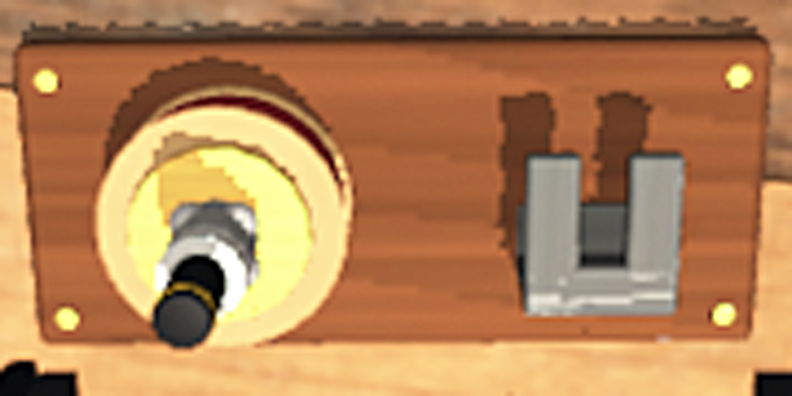

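The crop shows screws at (46,81), (738,76), (724,314) and (67,319), knob top centre at (184,317), and the fork slot between x=580 and 630 with its end at y≈268.

```bash
python3 - <<'E'
from h import *
c=load('wrist');f=lambda u,v:(160+(u+.5)/4.4-.5,150+(v+.5)/4.4-.5)
S=np.array([onz(c,f(*p),.0145)[:2] for p in [(46,81),(738,76),(724,314),(67,319)]]);ctr=S.mean(0)
yv=S[1]+S[2]-S[0]-S[3];xv=S[2]+S[3]-S[0]-S[1];yaw=np.arctan2(-yv[0],yv[1]);print(ctr,yaw,np.arctan2(xv[1],xv[0]))
M=np.array([[np.cos(yaw),-np.sin(yaw)],[np.sin(yaw),np.cos(yaw)]])
print('stud',ctr+M@[0,-.045],'notch',ctr+M@[0,.055])
print('knob',onz(c,f(184,317),.106))
for n,p in dict(sl=(580,215),sr=(630,215),end=(604,268),l=(526,215),r=(682,215),tipl=(552,157),tipr=(656,157)).items():
    q=onz(c,f(*p),.046)[:2];print(n,q,(M.T@(q-ctr)).round(4))
o=robot.get_obs();t=R.from_quat(o['tool_rot']).as_matrix();print(t[:,1],np.arctan2(-t[0,1],t[1,1]))
for z in[.106,.06]: print(t.T@(np.r_[onz(c,f(184,317),.106)[:2],z]-o['position']))
E
```

```text
[0.47486706 0.06323728] 0.13073774297131902 0.13254025995111873
stud [0.48073351 0.01862131] notch [0.46769695 0.11776791]
knob [0.47917265 0.01933807 0.106     ]
sl [0.46335642 0.11074327] [-0.0052  0.0486]
sr [0.46177389 0.12354882] [-0.0051  0.0615]
end [0.47689698 0.11924833] [0.0093 0.0553]
l [0.46506422 0.09692515] [-0.0053  0.0347]
r [0.46012638 0.13688137] [-0.005   0.0749]
tipl [0.44896002 0.1012337 ] [-0.0207  0.041 ]
tipr [0.44570037 0.1275277 ] [-0.0205  0.0675]
[-1.23981534e-01  9.92284376e-01  5.43638814e-04] 0.12430139818863079
[-0.02851094 -0.04948958  0.09346316]
[-0.02856312 -0.04951459  0.13946312]
```

Emit:
move_arm(moves="-0.29 -0.5 0 0 0 0 0.6; -0.29 -0.5 0 0 0 0 0.6; -0.29 -0.5 0.4 0 0 0 0.6; -0.29 -0.5 0.8 0 0 0 0.6; -0.29 -0.5 0.8 0 0 0 0.6")

```text
time: 2.45
position: [0.4761, 0.0196, 0.1159]
tool_rot: [-0.062, 0.998, 0.002, -0.006]
ft_force: [-1.3, 0.0, -0.3]
grip_width: 0.0564
grip_force: 0.0
```

```bash
python3 - <<'E'
from h import *
c=snap('wrist');o=robot.get_obs();print(o['position'])
cv2.imwrite('pics/w2.png',c['image'][:,:,::-1]);print(proj(c,[.4803,.0188,.106]))
E
```

```text
[0.47813533 0.01924101 0.11809234]
[250.53940596 233.56127709]
```

View pics/w2.png

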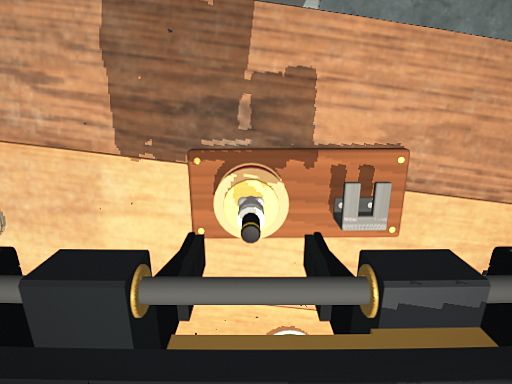

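The knob is at (250,233), between the fingertips (204 and 306, row ~235) and where the projection puts it, so I'll lower and close.

Emit:
move_arm(moves="-0.01 0 0.13 0 0 0 0.6; -0.01 0 0.26 0 0 0 0.6; -0.01 0 0.26 0 0 0 0.6; -0.01 0 0.26 0 0 0 0.1; -0.01 0 0.26 0 0 0 0.1; -0.01 0 0.26 0 0 0 0.1; -0.01 0 0.26 0 0 0 0.1; -0.01 0 0.26 0 0 0 0.1", squeeze=20)

```text
time: 3.3
position: [0.4819, 0.018, 0.0941]
tool_rot: [-0.062, 0.998, -0.0, 0.0]
ft_force: [-0.2, -0.0, -1.1]
grip_width: 0.0202
grip_force: 0.0
```

Emit:
move_arm(moves="0 0 0 0 0 0 0.1; 0 0 0 0 0 0 0.1; 0 0 0 0 0 0 0.1; 0 0 0 0 0 0 0.1")

```text
time: 3.7
position: [0.4817, 0.018, 0.0937]
tool_rot: [-0.062, 0.998, 0.0, -0.0]
ft_force: [-0.2, 0.3, 0.5]
grip_width: 0.0087
grip_force: 0.0
```

```bash
python3 - <<'E'
from h import *
c=snap('wrist');cv2.imwrite('pics/w3.png',cv2.resize(c['image'][140:290,150:350],None,fx=4,fy=4)[:,:,::-1])
s=snap('scene');print(robot.get_obs()['position'])
E
```

```text
[0.48174333 0.01798924 0.09369153]
```

View pics/w3.png

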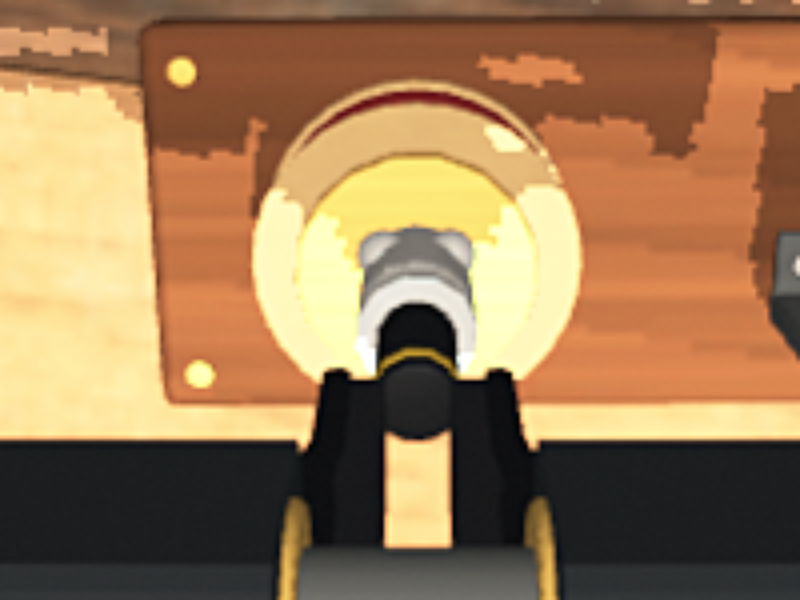

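```bash
python3 - <<'E'
from h import *
c=load('wrist');o=robot.get_obs();t=R.from_quat(o['tool_rot']).as_matrix()
g=lambda p:((proj(c,o['position']+t@np.array(p))-[150,140])*4).round(0)
for z in(.011,-.008,-.03,-.05):
  for x in(.0095,-.0095): print(z,x,[g([x,y,z]) for y in(-.00435,.00435,-.007,.007)])
for d in (0,-.005,-.01,-.015,-.02): print('knobtop x',.4803+d,((proj(c,[.4803+d,.0188,.106])-[150,140])*4).round(),((proj(c,[.4803+d,.0188,.078])-[150,140])*4).round())
E
```

```text
0.011 0.0095 [array([384., 296.]), array([436., 296.]), array([368., 296.]), array([452., 296.])]
0.011 -0.0095 [array([385., 401.]), array([436., 401.]), array([369., 400.]), array([451., 401.])]
-0.008 0.0095 [array([381., 339.]), array([438., 340.]), array([363., 339.]), array([455., 340.])]
-0.008 -0.0095 [array([382., 452.]), array([437., 452.]), array([365., 452.]), array([454., 452.])]
-0.03 0.0095 [array([376., 401.]), array([441., 401.]), array([357., 401.]), array([460., 401.])]
-0.03 -0.0095 [array([378., 525.]), array([440., 525.]), array([359., 525.]), array([459., 525.])]
-0.05 0.0095 [array([371., 472.]), array([444., 472.]), array([349., 472.]), array([466., 472.])]
-0.05 -0.0095 [array([373., 609.]), array([443., 609.]), array([352., 609.]), array([464., 609.])]
knobtop x 0.4803 [416. 401.] [416. 331.]
knobtop x 0.4753 [420. 370.] [420. 304.]
knobtop x 0.4703 [424. 340.] [423. 277.]
knobtop x 0.4653 [428. 308.] [427. 249.]
knobtop x 0.4603 [433. 276.] [431. 221.]
```

```bash
python3 - <<'E'
from h import *
c=snap('top');s=load('scene')
p=proj(s,[.48,.018,.09]);q=proj(c,[.48,.018,.09]);print(p,q)
def crop(im,p): x,y=int(p[0])-45,int(p[1])-70;return cv2.resize(im[y:y+110,x:x+80],(400,550),interpolation=cv2.INTER_CUBIC),(x,y)
a,oa=crop(s['image'],p);b,ob=crop(c['image'],q);print(oa,ob,'scale5')
print('tips',[(proj(s,[.4817,.018+d,.083])-oa)*5 for d in(-.0044,.0044)],[(proj(c,[.4817,.018,z])-ob)*5 for z in(.083,.2)])
cv2.imwrite('pics/m1.png',np.hstack([a,b])[:,:,::-1])
E
```

```text
[216.96885732 176.7698068 ] [209.02322699 225.62269328]
(171, 106) (164, 155) scale5
tips [array([238.64293534, 368.48545613]), array([228.56506314, 360.02786791])] [array([226.66296338, 349.18244784]), array([195.82203759, 342.6638269 ])]
```

View pics/m1.png

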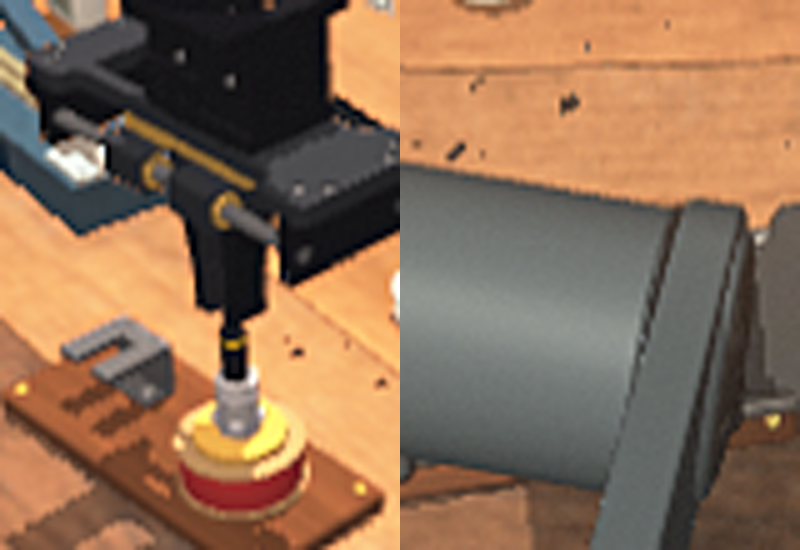

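The left crop (scene) shows the closed fingertips at about row 312, just above the knob top (~row 325). By the state they should be near row 365, so the real fingertips stand about 30 mm higher than the stated TCP implies. I'll quantify that offset.

```bash
python3 - <<'E'
from h import *
s=load('scene')
for z in(.083,.1,.106,.11,.115,.12): print(z,[((proj(s,[x,y,z])-(171,106))*5).round() for x,y in[(.472,.008),(.472,.028),(.491,.008),(.481,.0188)]])
w=load('wrist');o=robot.get_obs();print(np.linalg.inv(w['extrinsics'])[:3,3],o['position'],o['q'])
E
```

```text
0.083 [array([228., 381.]), array([206., 362.]), array([261., 367.]), array([231., 364.])]
0.1 [array([226., 353.]), array([203., 333.]), array([259., 338.]), array([229., 335.])]
0.106 [array([226., 342.]), array([202., 323.]), array([259., 328.]), array([229., 325.])]
0.11 [array([225., 335.]), array([202., 316.]), array([258., 321.]), array([228., 318.])]
0.115 [array([224., 327.]), array([201., 308.]), array([258., 313.]), array([228., 310.])]
0.12 [array([224., 318.]), array([200., 299.]), array([257., 304.]), array([227., 301.])]
[0.40067087 0.00895031 0.27812189] [0.4817577  0.01801608 0.09370361] [-1.94957058e-01  5.10620157e-01  1.88563979e+00  1.34861152e-05
  7.45438846e-01 -1.89052257e+00]
```

Emit:
move_arm(moves="0 0 0 0 0 0 0.4; 0 0 0 0 0 0 0.4; 0 0 0 0 0 0 0.4; 0 0 0 0 0 0 0.4; 0 0 0.1 0 0 0 0.4; 0 0 0.2 0 0 0 0.4; 0 0 0.26 0 0 0 0.4; 0 0 0.32 0 0 0 0.4; 0 0 0.32 0 0 0 0.4")

```text
time: 4.75
position: [0.481, 0.0181, 0.0606]
tool_rot: [-0.062, 0.998, 0.0, -0.001]
ft_force: [0.2, -0.5, 0.2]
grip_width: 0.0346
grip_force: 0.0
```

Emit:
move_arm(moves="0 0 0 0 0 0 0.1; 0 0 0 0 0 0 0.1; 0 0 0 0 0 0 0.1; 0 0 0 0 0 0 0.1; 0 0 0 0 0 0 0.1; 0 0 0 0 0 0 0.1; 0 0 0 0 0 0 0.1")

```text
time: 5.45
position: [0.482, 0.018, 0.062]
tool_rot: [-0.062, 0.998, -0.0, 0.0]
ft_force: [0.6, 0.2, 1.3]
grip_width: 0.0135
grip_force: 20.0
```

Emit:
move_arm(moves="0 0 -0.1 0 0 0 0.1; 0 0 -0.2 0 0 0 0.1; 0 0 -0.3 0 0 0 0.1; 0 0 -0.38 0 0 0 0.1; 0 0 -0.38 0 0 0 0.1; 0 0.25 -0.38 0 0 0 0.1; 0 0.5 -0.38 0 0 0 0.1; 0 0.75 -0.38 0 0 0 0.1; 0.01 0.9 -0.38 0 0 0 0.1; 0.01 1 -0.38 0 0 0 0.1; 0.01 1 -0.38 0 0 0 0.1; 0.01 1 -0.38 0 0 0 0.1")

```text
time: 6.65
position: [0.4685, 0.1169, 0.0997]
tool_rot: [-0.063, 0.998, -0.0, 0.0]
ft_force: [-0.5, 0.5, 0.3]
grip_width: 0.0137
grip_force: 20.0
```

```bash
python3 - <<'E'
from h import *
c=snap('wrist');s=snap('scene');k=4
p=proj(s,[.468,.118,.06]);x,y=int(p[0])-40,int(p[1])-60
a=cv2.resize(s['image'][y:y+100,x:x+80],(400,500),interpolation=cv2.INTER_CUBIC)
b=cv2.resize(c['image'][140:240,210:290],(400,500),interpolation=cv2.INTER_CUBIC)
cv2.imwrite('pics/m2.png',np.hstack([a,b])[:,:,::-1]);print(x,y,robot.get_obs()['position'])
n=[.4677,.1178]
for nm,P in dict(slot_l=(-.005,.0488),slot_r=(-.005,.0612),end=(.009,.055),mid=(0,.055)).items():
    M=R.from_euler('z',.1307).as_matrix()[:2,:2];q=np.array([.47487,.06324])+M@P;print(nm,(proj(c,[*q,.046])-[210,140])*5,(proj(s,[*q,.046])-[x,y])*5)
for z in (.086,.112,.116,.144):print('pin exp',z,(proj(c,[*n,z])-[210,140])*5,(proj(s,[*n,z])-[x,y])*5)
E
```

```text
152 109 [0.46863441 0.11647288 0.09973947]
slot_l [181.51121155 300.10736296] [204.97074878 335.7555786 ]
slot_r [258.99626735 299.70435343] [190.31122125 326.07900371]
end [220.74038894 381.89460462] [218.61477196 319.99275445]
mid [220.42785386 329.50013076] [205.15543667 326.98403592]
pin exp 0.086 [220.46743981 423.79739919] [197.55828094 263.75114111]
pin exp 0.112 [220.34483353 505.52940939] [192.42583187 220.86514387]
pin exp 0.116 [220.32304403 520.04618634] [191.62050306 214.13555716]
pin exp 0.144 [220.1410645  641.18458671] [185.86122488 166.00619849]
```

View pics/m2.png

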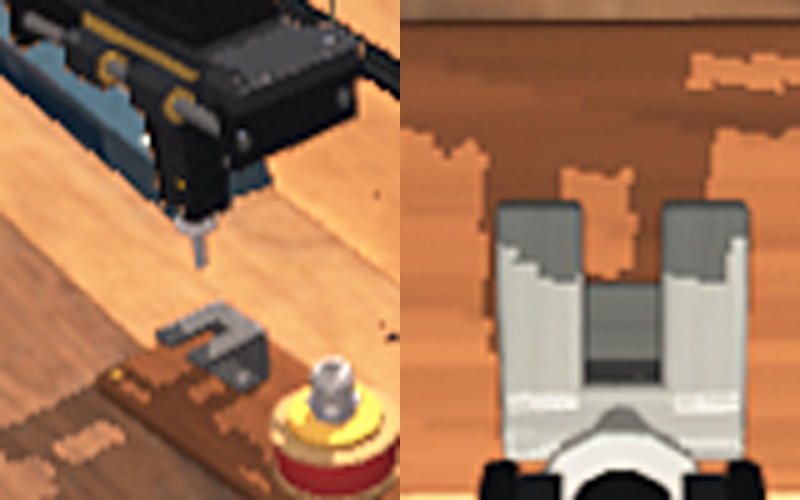

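The shank tip is at (201,268) in the scene crop, against (198,264) expected. In the wrist crop the shank is centred in the slot (column 620, slot 582–662), so I'll lower.

Emit:
move_arm(moves="0 0 0.2 0 0 0 0.1; 0 0 0.35 0 0 0 0.1; 0 0 0.45 0 0 0 0.1; 0 0 0.55 0 0 0 0.1; 0 0 0.62 0 0 0 0.1; 0 0 0.64 0 0 0 0.1; 0 0 0.64 0 0 0 0.1; 0 0 0.64 0 0 0 0.1")

```text
time: 7.55
position: [0.4686, 0.1172, 0.036]
tool_rot: [-0.062, 0.998, -0.0, 0.0]
ft_force: [0.4, -0.1, -0.9]
grip_width: 0.0134
grip_force: 20.0
```

Emit:
move_arm(moves="0 0 0.01 0 0 0 0.1; 0 0 0.02 0 0 0 0.1; 0 0 0.02 0 0 0 0.1")

```text
time: 7.85
position: [0.4686, 0.1172, 0.0341]
tool_rot: [-0.062, 0.998, -0.0, 0.0]
ft_force: [1.1, -0.4, 2.1]
grip_width: 0.0134
grip_force: 20.0
```

Emit:
move_arm(moves="0 0 0 0 0 0 0.2; 0 0 0 0 0 0 0.3; 0 0 0 0 0 0 0.35; 0 0 0 0 0 0 0.35; 0 0 0 0 0 0 0.35; 0 0 -0.2 0 0 0 0.35; 0 0 -0.5 0 0 0 0.35; 0 0 -0.9 0 0 0 0.35; 0 0 -0.9 0 0 0 0.35")

```text
time: 8.75
position: [0.4718, 0.1173, 0.1278]
tool_rot: [-0.062, 0.998, -0.0, 0.005]
ft_force: [0.5, 0.5, 0.1]
grip_width: 0.0304
grip_force: 0.0
```

```bash
python3 - <<'E'
from h import *
s=snap('scene');c=snap('wrist')
h=cv2.cvtColor(s['image'],cv2.COLOR_RGB2HSV)
p=proj(s,[.468,.118,.078]);q=proj(s,[.468,.118,.050])
x,y=int(p[0])-30,int(p[1])-30;w=s['image'][y:y+70,x:x+70]
m=(w.max(2)<45).astype(np.uint8);n,l,st,ce=cv2.connectedComponentsWithStats(m)
print('exp top,bot',p,q,[(st[i][:4]+[x,y,0,0],st[i][4]) for i in range(1,n) if st[i][4]>20])
cv2.imwrite('pics/m3.png',np.hstack([cv2.resize(w,(400,400)),cv2.resize(c['image'][150:250,210:310],(400,400))])[:,:,::-1])
print(robot.get_obs()['position'],x,y)
E
```

```text
exp top,bot [191.881731   164.25722889] [192.93670793 173.08179292] [(array([181, 134,   8,   4]), np.int32(26)), (array([191, 134,   8,  10]), np.int32(66)), (array([191, 168,   4,   7]), np.int32(22))]
[0.46880458 0.11716338 0.12448155] 161 134
```

View pics/m3.png

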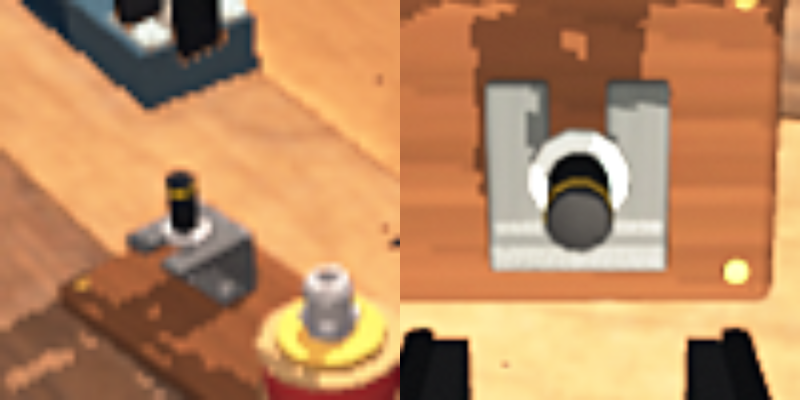

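The left crop shows the pin upright on the fork, with its knob top at (181,178). The right crop shows the collar centred over the slot at (578,180). It's parked and released, so I'll go to the cap.

Emit:
move_arm(moves="-0.035 -0.47 0 0 0 0 0.6; -0.07 -0.95 0 0 0 0 0.6")

```text
time: 9.05
position: [0.4859, 0.0242, 0.1224]
tool_rot: [-0.064, 0.998, 0.0, -0.001]
ft_force: [0.9, 0.1, 0.1]
grip_width: 0.0396
grip_force: 0.0
```

Emit:
move_arm(moves="-0.035 -0.47 0 0 0 0 0.6; -0.07 -0.95 0 0 0 0 0.6")

```text
time: 9.25
position: [0.5047, -0.0708, 0.122]
tool_rot: [-0.063, 0.998, 0.001, -0.002]
ft_force: [0.6, 0.2, -0.2]
grip_width: 0.0504
grip_force: 0.0
```

Emit:
move_arm(moves="-0.035 -0.47 0 0 0 0 0.6; -0.07 -0.95 0 0 0 0 0.6")

```text
time: 9.45
position: [0.5234, -0.1643, 0.1217]
tool_rot: [-0.062, 0.998, 0.001, -0.002]
ft_force: [1.0, 0.2, -0.0]
grip_width: 0.052
grip_force: 0.0
```

Emit:
move_arm(moves="-0.035 -0.47 0 0 0 0 0.6; -0.07 -0.95 0 0 0 0 0.6; -0.07 -0.95 0 0 0 0 0.6; -0.07 -0.95 0 0 0 0 0.6; -0.07 -0.95 0 0 0 0 0.6")

```text
time: 9.95
position: [0.5418, -0.2546, 0.1221]
tool_rot: [-0.063, 0.998, 0.002, -0.002]
ft_force: [-0.6, -0.5, 0.1]
grip_width: 0.0522
grip_force: 0.0
```

```bash
python3 - <<'E'
from h import *
c=snap('wrist','w5.png');o=robot.get_obs();print(o['position'],o['q'])
g=[(proj(c,[.544,-.256,z])) for z in(0,.013,.037)];print(g)
im=c['image'];u,v=g[1].astype(int);x0,y0=max(u-60,0),max(v-60,0);h=cv2.cvtColor(im,cv2.COLOR_RGB2HSV)[y0:y0+110,x0:x0+120]
for n,lo,hi in(('white',(0,0,140),(180,70,255)),('yel',(22,110,80),(35,255,255))):
    m=cv2.inRange(h,lo,hi)
    for q in cv2.findContours(m,0,2)[0]:
        if cv2.contourArea(q)>30:
            (e,r)=cv2.minEnclosingCircle(q);e=np.array(e)+[x0,y0];print(n,e,r,cv2.boundingRect(q),cv2.contourArea(q),onz(c,e,.037),onz(c,e,.013))
E
```

```text
[ 0.54216068 -0.25431921  0.12250713] [-6.25160256e-01  5.89687716e-01  1.56878964e+00  2.46600755e-04
  9.86938109e-01 -2.32209616e+00]
[array([251.04610205, 187.10495047]), array([250.96411547, 190.57984541]), array([250.7938462 , 197.79982192])]
white [251.74302292 191.65927887] 23.817855834960938 (40, 38, 45, 48) 1558.5 [ 0.53816751 -0.25585561  0.037     ] [ 0.54499438 -0.25511053  0.013     ]
```

Emit:
move_arm(moves="-0.02 -0.015 0.3 0 0 0 0.6; -0.02 -0.015 0.6 0 0 0 0.6; -0.02 -0.015 0.9 0 0 0 0.6; -0.02 -0.015 1 0 0 0 0.6; -0.02 -0.015 1 0 0 0 0.6", squeeze=6)

```text
time: 10.5
position: [0.5443, -0.2556, 0.0223]
tool_rot: [-0.063, 0.998, 0.001, -0.002]
ft_force: [-0.7, -0.3, -0.3]
grip_width: 0.0522
grip_force: 0.0
```

Emit:
move_arm(moves="0 0 0.08 0 0 0 0.6; 0 0 0.16 0 0 0 0.6; 0 0 0.22 0 0 0 0.6; 0 0 0.24 0 0 0 0.6; 0 0 0.24 0 0 0 0.6")

```text
time: 11.0
position: [0.5455, -0.2577, -0.0004]
tool_rot: [-0.062, 0.998, 0.0, -0.0]
ft_force: [0.2, -0.1, -0.1]
grip_width: 0.0524
grip_force: 0.0
```

Emit:
move_arm(moves="0 0 0 0 0 0 0.3; 0 0 0 0 0 0 0.3; 0 0 0 0 0 0 0.3; 0 0 0 0 0 0 0.3; 0 0 0 0 0 0 0.3; 0 0 0 0 0 0 0.3")

```text
time: 11.6
position: [0.5457, -0.2577, -0.0]
tool_rot: [-0.062, 0.998, -0.0, 0.0]
ft_force: [0.3, -0.5, 2.0]
grip_width: 0.0341
grip_force: 6.0
```

Emit:
move_arm(moves="0 0 0 0 0 0 0.6; 0 0 0 0 0 0 0.6; 0 0 0 0 0 0 0.6; 0 0 0 0 0 0 0.6")

```text
time: 12.0
position: [0.5455, -0.2577, -0.0004]
tool_rot: [-0.062, 0.998, 0.0, -0.0]
ft_force: [0.2, -0.0, -0.8]
grip_width: 0.0514
grip_force: 0.0
```

Emit:
move_arm(moves="0 0 0 0 0 0.09 0.6; 0 0 0 0 0 0.18 0.6; 0 0 0 0 0 0.27 0.6; 0 0 0 0 0 0.36 0.6; 0 0 0 0 0 0.45 0.6; 0 0 0 0 0 0.54 0.6; 0 0 0 0 0 0.63 0.6; 0 0 0 0 0 0.72 0.6; 0 0 0 0 0 0.81 0.6; 0 0 0 0 0 0.9 0.6; 0 0 0 0 0 0.96 0.6; 0 0 0 0 0 1 0.6")

```text
time: 13.2
position: [0.5456, -0.2576, -0.0003]
tool_rot: [0.663, 0.749, 0.0, -0.0]
ft_force: [0.4, -0.5, 0.1]
grip_width: 0.0523
grip_force: 0.0
```

Emit:
move_arm(moves="0 0 0 0 0 0 0.3; 0 0 0 0 0 0 0.3; 0 0 0 0 0 0 0.3; 0 0 0 0 0 0 0.3; 0 0 0 0 0 0 0.3; 0 0 0 0 0 0 0.3")

```text
time: 13.8
position: [0.5455, -0.2577, -0.0003]
tool_rot: [0.662, 0.75, -0.0, -0.0]
ft_force: [-0.2, 0.0, -0.1]
grip_width: 0.0342
grip_force: 6.0
```

Emit:
move_arm(moves="0 0 0 0 0 0 0.45; 0 0 0 0 0 0 0.45; 0 0 0.02 0 0 0 0.45; 0 0 0.04 0 0 0 0.45; 0 0 0.05 0 0 0 0.45; 0 0 0.05 0 0 0 0.45; 0 0 0.05 0 0 0 0.45", squeeze=40)

```text
time: 14.5
position: [0.5456, -0.2577, -0.0053]
tool_rot: [0.662, 0.75, -0.0, -0.0]
ft_force: [1.0, -0.1, 0.7]
grip_width: 0.0392
grip_force: 0.0
```

Emit:
move_arm(moves="0 0 0.01 0 0 0 0.45; 0 0 0.02 0 0 0 0.45; 0 0 0.02 0 0 0 0.45")

```text
time: 14.8
position: [0.5455, -0.2576, -0.0074]
tool_rot: [0.662, 0.75, -0.0, -0.0]
ft_force: [-0.6, -1.0, 0.5]
grip_width: 0.0392
grip_force: 0.0
```

Emit:
move_arm(moves="0 0 0.01 0 0 0 0.45; 0 0 0.02 0 0 0 0.45; 0 0 0.02 0 0 0 0.45")

```text
time: 15.1
position: [0.5456, -0.2577, -0.0093]
tool_rot: [0.662, 0.75, -0.0, 0.0]
ft_force: [0.2, -0.4, 0.1]
grip_width: 0.0392
grip_force: 0.0
```

Emit:
move_arm(moves="0 0 0 0 0 0 0.3; 0 0 0 0 0 0 0.3; 0 0 0 0 0 0 0.3; 0 0 0 0 0 0 0.3; 0 0 0 0 0 0 0.3")

```text
time: 15.6
position: [0.5456, -0.2577, -0.0093]
tool_rot: [0.662, 0.75, -0.0, -0.0]
ft_force: [-0.6, -0.0, 0.1]
grip_width: 0.0338
grip_force: 40.0
```

Emit:
move_arm(moves="0 0 -0.4 0 0 0 0.3; 0 0 -0.8 0 0 0 0.3; 0 0 -1 0 0 0 0.3; 0 0 -1 0 0 0 0.3")

```text
time: 16.0
position: [0.5478, -0.2592, 0.0942]
tool_rot: [0.662, 0.75, 0.0, 0.004]
ft_force: [0.2, -0.6, -0.6]
grip_width: 0.0338
grip_force: 40.0
```

Emit:
move_arm(moves="0.3 -0.03 0 0 0 0 0.3; 0.6 -0.06 0 0 0 0 0.3; 0.94 -0.1 0 0 0 0 0.3")

```text
time: 16.3
position: [0.523, -0.1649, 0.0894]
tool_rot: [0.662, 0.749, -0.0, -0.001]
ft_force: [-0.0, -0.3, -1.2]
grip_width: 0.0334
grip_force: 40.0
```

Emit:
move_arm(moves="0.3 -0.03 0 0 0 0 0.3; 0.6 -0.06 0 0 0 0 0.3; 0.94 -0.1 0 0 0 0 0.3")

```text
time: 16.6
position: [0.5013, -0.0726, 0.0895]
tool_rot: [0.662, 0.75, -0.0, -0.001]
ft_force: [0.5, 0.3, -0.8]
grip_width: 0.0336
grip_force: 40.0
```

Emit:
move_arm(moves="0.3 -0.03 0 0 0 0 0.3; 0.6 -0.06 0 0 0 0 0.3; 0.85 -0.1 0 0 0 0 0.3; 0.94 -0.1 0 0 0 0 0.3; 0.94 -0.1 0 0 0 0 0.3; 0.94 -0.1 0 0 0 0 0.3; 0.94 -0.1 0 0 0 0 0.3")

```text
time: 17.3
position: [0.4815, 0.0172, 0.0906]
tool_rot: [0.662, 0.749, 0.0, 0.0]
ft_force: [-0.7, -0.8, -0.4]
grip_width: 0.0335
grip_force: 40.0
```

```bash
python3 - <<'E'
from h import *
c=snap('wrist','w6.png');s=snap('scene','s6.png');o=robot.get_obs();P=o['position'];print(P,o['q'],o['ft_force'])
t=R.from_quat(o['tool_rot']).as_matrix()
# wrist: cap expected and washer expected
print('cap bottom/shoulder/top exp',[proj(c,[P[0],P[1],P[2]+.0093+z]) for z in(0,.013,.037)])
print('washer exp',proj(c,[.4807,.0186,.046]),'spool top',proj(c,[.4807,.0186,.04]))
h=cv2.cvtColor(c['image'],cv2.COLOR_RGB2HSV)
u,v=proj(c,[P[0],P[1],P[2]+.02]).astype(int);x0,y0=u-75,v-110
for n,lo,hi in(('white',(0,0,120),(180,60,255)),('yel',(22,90,80),(35,255,255))):
    m=cv2.inRange(h[y0:v+60,x0:u+75],lo,hi)
    for q in cv2.findContours(m,0,2)[0]:
        if cv2.contourArea(q)>60:
            b=np.array(cv2.boundingRect(q))+[x0,y0,0,0];e,r=cv2.minEnclosingCircle(q);print(n,b,cv2.contourArea(q),np.array(e)+[x0,y0],r)
for r in range(v-90,v+50,6): print(r,''.join('W' if (a[1]<60 and a[2]>120) else 'Y' if 22<=a[0]<=35 and a[1]>90 and a[2]>80 else 'K' if a[2]<50 else 'R' if (a[0]<8 and a[1]>150) else '.' for a in h[r,x0:u+75:1]))
E
```

```text
[0.48131003 0.01732605 0.09069098] [-1.96495134e-01  5.15557014e-01  1.88951407e+00 -1.80140106e-04
  7.35956284e-01 -3.19604888e-01] [-0.27849328 -0.46769327 -0.95073852]
cap bottom/shoulder/top exp [array([253.85489999, 241.21803843]), array([253.82667323, 250.98246983]), array([253.76290644, 273.04193415])]
washer exp [253.36429392 209.66359063] spool top [253.38500552 207.13367981]
white [180 284 144  21] 2617.0 [251.5 293.5] 71.89237976074219
white [220 211  69  66] 2844.0 [253.89403534 250.67570496] 40.1112060546875
yel [216 167  76  51] 1812.5 [253.51290131 191.46774292] 37.51592254638672
159 ......................................................................................................................................................
165 ............................................................YY..R......................RR..Y.Y........................................................
171 .....................................................RR..Y.YYYYYYYYYYYYYYYYYYYYYYYYYYYYYYYYY.....R....Y...............................................
177 ............................
[... 2522 characters left out ...]
..YYYYY....................YWWWWWWWWWWWKKKKKKKKKKKKKKKKKKKKKKKKKKKKKKKKKK.......
279 ......................................................................................................................................................
285 ....WWW..W.W.W..WWW...WWW.W.WWW..WWWWW.WWWWWWWWWWWWWWWWWWW.WWWWWWWW.W.WWWWWWW.W.WWWWWWWWWWW.W.WWWWWWWW.WW.WWW.WW.WW.WWWWW.WWW.WWW....W.WWWWWWWWWW.....
291 ..WWWWWWWWWWWWWWWWWWWWWWWWWWWWWWWWWWWWWWWWWWWWWWWWWWWWWWWWWWWWWWWWWWWWWWWWWWWWWWWWWWWWWWWWWWWWWWWWWWWWWWWWWWWWWWWWWWWWWWWWWWWWWWWWWWWWWWWWWWWWWWWW....
297 ..WWWWWWWWWWWWWWWWWWWWWWWWWWWWWWWWWWWWWWWWWWWWWWWWWWWWWWWWWWWWWWWWWWWWWWWWWWWWWWWWWWWWWWWWWWWWWWWWWWWWWWWWWWWWWWWWWWWWWWWWWWWWWWWWWWWWWWWWWWWWWWWW....
```

Emit:
move_arm(moves="0.01 -0.005 0.1 0 0 0 0.3; 0.01 -0.005 0.2 0 0 0 0.3; 0.01 -0.005 0.23 0 0 0 0.3; 0.01 -0.005 0.23 0 0 0 0.3; 0.01 -0.005 0.23 0 0 0 0.3")

```text
time: 17.9
position: [0.48, 0.0193, 0.0675]
tool_rot: [0.662, 0.75, -0.0, -0.0]
ft_force: [-0.0, -0.7, -0.3]
grip_width: 0.0334
grip_force: 40.0
```

Emit:
move_arm(moves="0 0 0.01 0 0 0 0.3; 0 0 0.02 0 0 0 0.3; 0 0 0.03 0 0 0 0.3; 0 0 0.04 0 0 0 0.3; 0 0 0.05 0 0 0 0.3; 0 0 0.06 0 0 0 0.3; 0 0 0.06 0 0 0 0.3")

```text
time: 18.6
position: [0.4801, 0.0193, 0.0616]
tool_rot: [0.662, 0.75, -0.0, 0.0]
ft_force: [-0.5, 0.2, -0.2]
grip_width: 0.0336
grip_force: 40.0
```

Emit:
move_arm(moves="-0.005 0.003 0.02 0 0 0 0.3; -0.005 0.003 0.04 0 0 0 0.3; -0.005 0.003 0.06 0 0 0 0.3; -0.005 0.003 0.08 0 0 0 0.3; -0.005 0.003 0.1 0 0 0 0.3; -0.005 0.003 0.1 0 0 0 0.3")

```text
time: 19.2
position: [0.4802, 0.0189, 0.0514]
tool_rot: [0.662, 0.75, -0.0, -0.0]
ft_force: [0.3, 0.8, -0.3]
grip_width: 0.0337
grip_force: 40.0
```

Emit:
move_arm(moves="0 0 0.02 0 0 0 0.3; 0 0 0.04 0 0 0 0.3; 0 0 0.06 0 0 0 0.3; 0 0 0.07 0 0 0 0.3; 0 0 0.07 0 0 0 0.3", squeeze=55)

```text
time: 19.7
position: [0.4814, 0.0183, 0.0451]
tool_rot: [0.662, 0.75, 0.0, 0.001]
ft_force: [-0.2, -2.4, 3.4]
grip_width: 0.0335
grip_force: 55.1
```

Emit:
move_arm(moves="0 0 0.02 0 0 0 0.3; 0 0 0.04 0 0 0 0.3; 0 0 0.06 0 0 0 0.3; 0 0 0.07 0 0 0 0.3; 0 0 0.07 0 0 0 0.3")

```text
time: 20.2
position: [0.4801, 0.0191, 0.0372]
tool_rot: [0.662, 0.75, -0.0, -0.001]
ft_force: [1.0, -0.6, -4.5]
grip_width: 0.0334
grip_force: 55.0
```

Emit:
move_arm(moves="0 0 0.01 0 0 0 0.3; 0 0 0.02 0 0 0 0.3; 0 0 0.02 0 0 0 0.3; 0 0 0.02 0 0 0 0.3")

```text
time: 20.6
position: [0.4801, 0.0191, 0.0366]
tool_rot: [0.662, 0.75, -0.0, -0.0]
ft_force: [-0.9, -0.2, 8.1]
grip_width: 0.0332
grip_force: 55.0
```

Emit:
move_arm(moves="0 0 0.01 0 0 0 0.3; 0 0 0.02 0 0 0 0.3; 0 0 0.02 0 0 0 0.3; 0 0 0.02 0 0 0 0.3")

```text
time: 21.0
position: [0.4801, 0.0191, 0.0366]
tool_rot: [0.662, 0.75, 0.0, 0.0]
ft_force: [-4.0, -0.9, 25.9]
grip_width: 0.0336
grip_force: 58.2
```

Emit:
move_arm(moves="0 0 0 0 0 0 0.3; 0 0 0 0 0 0 0.3; 0 0 0 0 0 0 0.3; 0 0 0 0 0 0 0.3")

```text
time: 21.4
position: [0.4801, 0.0191, 0.0365]
tool_rot: [0.662, 0.75, 0.0, 0.0]
ft_force: [-4.2, 0.4, 26.1]
grip_width: 0.0333
grip_force: 58.2
```

```bash
python3 - <<'E'
from h import *
old=load('scene');s=snap('scene');o=robot.get_obs();print(o['ft_force'],o['position'])
p=proj(s,[.468,.118,.065]);x,y=p.astype(int);d=np.abs(s['image'].astype(int)-old['image'])[y-12:y+14,x-8:x+9];print('pin patch change',d.mean(),d.max())
print(robot.hand_in())
E
```

```text
[-3.15595771  0.6441642  25.67100925] [0.4801587  0.01911637 0.03655777]
pin patch change 84.12292609351432 241
the job is handed in; nothing more can be done
None
```

The job is handed in: pin parked upright in the fork (confirmed by camera after release), cap snapped home and held at about 26 N. My last pin image comparison before hand-in came back inconclusive (large change, possibly the gripper in view), I did not re-check the bystanders, and hand-in returned no verdict.

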